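# Put the incense box away in the chest's sprung tray

### The arm

A 7-joint arm with a two-finger parallel gripper is mounted at the origin on the work surface. World frame = base frame: x ahead of the robot, y to its left, z up, the work surface at z = 0. Lengths are in m, angles in rad, forces in N, time in s.
With the tool pointing down it reaches from about 0.4 to 0.85 m from the base axis. Payload 10.4 kg.
Tool frame: the origin (TCP) lies at the very end of the fingers, on their centre line; the grasp point (between the pads) lies 19 mm behind it; z points along the fingers, y is the line along which they close (so a half turn about z gives the same grasp; the last joint's range is limited). The gripper opens to 87 mm and grips with 3 to 60 N. Pads are 19 mm wide; open, the fingers measure 117 mm over their backs; the gripper's body (75 mm by 190 mm) begins 51 mm behind the grasp point.
Start: joints at [1.227, 0.332, -0.065, 1.46, 0.022, 1.35, -0.088], TCP at [0.197, -0.593, 0.195] pointing down, gripper open.
Joint ranges: [-2.6, 2.6], [-0.5, 2.12], [-1.47, 1.34], [0.16, 2.42], [-1.27, 4.41], [0.06, 2.06], [-2.6, 2.6]. Speed limits (rad/s): [2.22, 2.22, 2.79, 2.79, 3.14, 3.14, 3.14].

### API

Orientations are given as a unit quaternion [x, y, z, w].
In Python, from bench import * gives the robot as it stands.
- The arm moves only by the tool step_arm, never from a script. Its arguments are lists of equal length, an entry for each row: "delta_pos": the shift along the world's x, y, z in units of 25 mm (1.0 is 25 mm), a list of three; "turn": the turn about the world's z in units of 0.12 rad (1.0 is 0.12 rad). In form: {"delta_pos": [[tx, ty, tz], ...], "turn": [turn, ...]}. A call has 1 to 12 rows; each row shifts and turns the commanded pose from where the row before left it; what a row does not reach is not made up. A row lasts 1/10 s, in which the tool goes at most 50 mm and 8.59 degrees, less where a joint would pass 70% of its speed; a pose out of reach is approached as far as the arm can. A call with a number of a shift or a turn outside -1 to 1 is refused whole. A call with a gripper value outside its range is refused whole. "grip" is the closure, from 0 (fully open) to 1 (shut), set as the call begins (left out, the last holds). The fingers move at their own pace and stop on an object; "newtons" is the grip in N (left out, the last holds). Time passes only in rows, so rows that do not move let the fingers close. It gives the time, the measured TCP pose, the force, the opening and the grip force at its end, in the units of the state.
- read_state(): the state, without advancing time (a new reading comes with each control period).
- camera(name): name is "scene" or "top" or "wrist"; returns a dict with "image" (480x640x3 uint8, red, green, blue), "z_map" (480x640 float32, m along the optical axis (not along the pixel's ray), 0 where there is no reading), "mtx" (3x3 intrinsics, pixels), "dist" ([k1, k2, p1, p2, k3] as OpenCV has them; the pictures are not rectified), "view" (4x4, takes a point from world to camera coordinates). Camera axes: x right, y up, looking along -z (the intrinsics and any distortion apply to the point x, -y, -z); pixel columns grow to the right and rows downward; lengths in m; the calibration is good to about 2 mm. A picture is of the moment at which its call begins.
- close_job(): hands the job in; it is judged then, once.
The state is a dict: "time": time; "joint_positions": joint angles; "joint_vel": joint speeds; "joint_torque": joint torques, N m; "ee_pos": TCP position; "eef_rot": TCP orientation; "ft_force": force on the tool from outside, world axes, zero at the start; "torque": the same for the moment, N m; "width": finger opening in m; "grip_force": force on a finger pad.
Only numpy, scipy, OpenCV 4.12 (cv2) and the standard library are available. Lean on these libraries where they do the work, as an engineer would, in place of code of your own. Each camera call takes 0.05 s, during which the arm holds its last target. There are 200 camera calls.

### The job

Press the round wooden release on top of the small utensil chest so that its tray pops out, then set the low round lacquered incense box upright in the tray's square well. Push the tray fully home until it clicks and stays shut, and leave the other utensils where they stand.

Things in the scene. Friction and masses are not known exactly. Their poses are not given: they have to be found in the camera images.
- chest: Pale wooden chest fixed to the shelf, 170 (its x) x 200 (its y) x 66 mm tall. Origin: centre of its underside. Its own -x axis points out of its front, the way the tray comes out; its front edge is at x = -85 mm.
- tray (a joint): How far the tray stands out, in m. About 0.0005 when latched; when released a spring throws it out to 0.092 in 0.6 s. Pushed, it resists with 1 to 4 N, and 6 to 9 N over the catch in the last 17 mm; it latches when pushed to 0 or just below (stop at -0.004) and then springs back to about 0.0005. Unlatched it springs out again.
- tray_face (a point): Middle of the outer face of the tray's front panel; moves with the tray; axes as the chest's. Panel 168 mm wide, 46 mm tall (8 to 54 mm above the shelf), 12 mm thick, proud of the chest's front by 8 mm when shut.
- well (a point): Centre of the floor of the tray's square well (74 x 74 mm, on the chest's +y side), 12 mm above the shelf; moves with the tray, 51 mm in front of the chest's front edge when out. Its side, middle and rear walls are 6 mm thick, 8 mm high; its fourth side is the front panel, 42 mm above its floor; roof of the opening 44 mm above its floor. A bamboo scoop is fixed in the tray's other half.
- release (a joint): How far the release is pressed, in m: 0 up, 0.009 fully down (about 3.5 N; 1.2 N at the start). The tray is let go at about 0.006. It dips by itself and springs up when the tray clicks shut.
- release_top (a point): Centre of the top of the release, a round turned cherry-wood knob 26 mm in diameter, 12 mm tall on the chest's top (top 78 mm above the shelf); pressed straight down.
- incense_center (a point): Centre (16 mm above its underside) of the low round clamshell incense box of dark red-brown lacquer: 54 mm in diameter, 32 mm tall, 60 g, straight-sided from 9 to 25 mm of its height with a dark seam at half height, rounded above and below. z up. Stands on the shelf.
- tea_caddy: Bystander: taller round lacquered tea caddy, 66 mm in diameter, 65 mm tall. Origin: centre of its underside.
- lid_rest: Bystander: bamboo lid rest, an open tube 51 mm in diameter, 52 mm tall. Origin: centre of its underside.
- tea_bowl: Bystander: brown glazed tea bowl with a crackled rim, 120 mm in diameter, 74 mm tall. Origin: centre of its underside.
- waste_bowl: Bystander: bronze waste bowl, 152 mm in diameter, 78 mm tall. Origin: centre of its underside.
- whisk: Bystander: bamboo tea whisk standing on its handle, 60 mm in diameter, 105 mm tall. Origin: centre of its underside.
Mind the look-alikes: they are no part of the job. Leave any green or orange look-alike of the part that bears incense_center alone.

How it is judged:
On the way, in this order (a step that is already met when the one before it is completed fails the run):
1. the tray has popped out (value of joint tray above 0.08 m), for 0.2 s.
2. the incense box stands upright on the floor of the square well, let go, with the tray still out (value of joint tray above 0.07 m and horizontal distance between incense_center and well below 0.016 m and z of incense_center in the frame of well below 0.02 m and angle between incense_center's own z axis and vertical below 0.15 rad and contact force between the fingers and incense_box below 0.05 N), for 0.2 s.
At the end, for the whole second after the job is handed in: The tray is latched shut by itself (standing out less than 4 mm, at rest, release up within 2 mm), with the incense box at rest and upright (within 0.15 rad) on the floor of the square well (centre within 16 mm of the well's) (value of joint tray below 0.004 m and velocity of joint tray below 0.01 m/s and value of joint release below 0.002 m and horizontal distance between incense_center and well below 0.016 m and z of incense_center in the frame of well between 0.01 and 0.02 m and angle between incense_center's own z axis and vertical below 0.15 rad and linear speed of incense_box below 0.02 m/s); the robot touches nothing.
It fails at once if another utensil was moved by more than 30 mm or knocked over (distance of any of tea_caddy, lid_rest, tea_bowl, waste_bowl, whisk from where it was at the start of the episode above 0.03 m or angle between any of tea_caddy, lid_rest, tea_bowl, waste_bowl, whisk's own z axis and vertical above 0.5 rad).
It also fails if it takes over 72 s, if anything falls off the work surface, if the arm or the gripper's body presses on something with over 40 N, if the wrist force passes 120 N, or if a joint passes its speed limit or range.

## Working session

There is one attempt and no reset: what is moved stays moved. The work goes in short steps, Python scripts to look and compute and a tool call to move; the robot and the scene stay as the last step left them, time stands still between calls to the robot, and variables do not carry over. Pictures are saved under pics/ and viewed, at most 12 in all, crops included, and the job is handed in when it is done.

Besides the shell and the picture viewer there is one more tool, called after "Emit:" as name(argument=value, ...), one argument or row to a line, values as JSON. step_arm: Moves the arm, as the interface text tells. Shifts and turns lie within -1 to 1; 1 stands for 25 mm of shift or 0.12 rad of turn. Its arguments: {"type":"object","properties":{"delta_pos":{"type":"array"},"turn":{"type":"array"},"grip":{"type":"number"},"newtons":{"type":"number"}},"required":["delta_pos","turn"]}

```bash
mkdir -p pics
cat > h.py <<'E'
from bench import *
import numpy as np, cv2
def snap(n,f):
    c=camera(n); cv2.imwrite('pics/'+f,c['image'][:,:,::-1]); np.savez('/tmp/'+f+'.npz',**c); return c
def ray(c,uv):
    p=cv2.undistortPoints(np.array(uv,float).reshape(-1,1,2),np.array(c['mtx']),np.array(c['dist'])).reshape(-1,2)
    V=np.array(c['view']); R=V[:3,:3]; o=-R.T@V[:3,3]
    d=np.c_[p[:,0],-p[:,1],-np.ones(len(p))]@R
    return o,d
def plane(c,uv,z):
    o,d=ray(c,uv); return o+d*((z-o[2])/d[:,2])[:,None]
def depth(c,uv):
    o,d=ray(c,uv); uv=np.array(uv).reshape(-1,2).round().astype(int)
    return o+d*np.array(c['z_map'])[uv[:,1],uv[:,0]][:,None]
E
python3 - <<'E'
from h import *
s=snap('scene','s1.png');t=snap('top','t1.png')
print(read_state())
for c in (s,t): V=np.array(c['view']);print(-V[:3,:3].T@V[:3,3],V[2,:3])
E
```

```text
{'time': 0.1, 'joint_positions': array([ 1.22741172,  0.33279855, -0.06469538,  1.46083233,  0.02157251,
        1.34986919, -0.08846081]), 'joint_vel': array([-8.30973804e-04, -4.19320665e-04, -5.78842054e-04, -2.20033406e-03,
       -2.00462681e-03, -4.45885578e-05,  4.32334920e-04]), 'joint_torque': array([ 1.51615161e-03, -6.24551225e+01,  2.47517478e-02, -3.90718281e+01,
       -6.13281853e-02,  3.65618721e-02,  9.20979824e-05]), 'ee_pos': array([ 0.19695981, -0.59277514,  0.19385175]), 'eef_rot': array([ 9.87160734e-01,  1.59728889e-01, -1.10489198e-04, -5.96635965e-04]), 'ft_force': array([-0.27440782, -0.0894347 ,  0.06804916]), 'torque': array([-0.07368585, -0.01957701,  0.01336222]), 'grip_force': 0.0, 'width': 0.08672170680756366}
[ 1.51098849 -0.35400079  0.93739905] [ 0.72429539 -0.27507248  0.63224308]
[ 0.41084667 -0.00957323  1.06962633] [-0.13455056 -0.02743723  0.9905268 ]
```

View pics/s1.png

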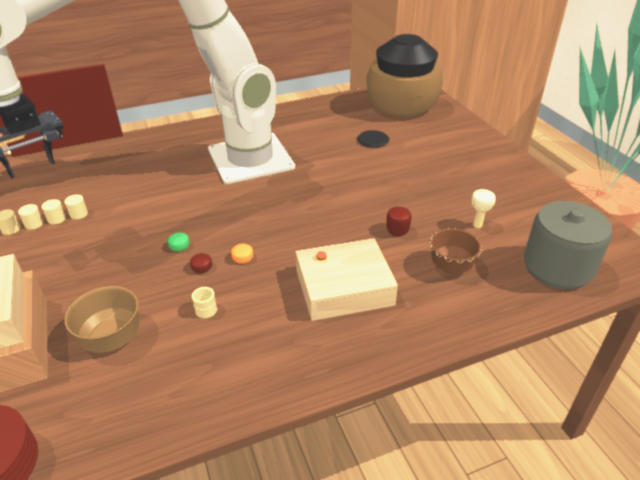

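View pics/t1.png

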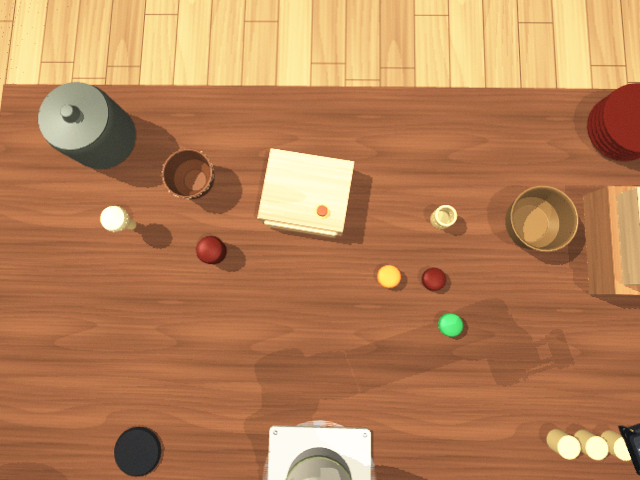

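Scene view: chest about (345,278), knob (322,256), dark red incense box (201,262) between the green (178,242) and orange (242,254) look-alikes. Top view: chest corners about (272,150),(354,159),(342,235),(259,219), knob (322,211), incense box (433,279), tea caddy (211,250).

Run:
```python
from h import *
C={k:dict(np.load(f'/tmp/{k}1.png.npz')) for k in 'st'}
def blob(c,uv,f,r=18):
    im=c['image'];hsv=cv2.cvtColor(im,cv2.COLOR_RGB2HSV).astype(int)
    m=f(hsv,im.astype(int)).astype(np.uint8)
    n,l,st,ce=cv2.connectedComponentsWithStats(m)
    ok=[i for i in range(1,n) if np.hypot(*(ce[i]-uv))<r and st[i,4]>15]
    i=max(ok,key=lambda i:st[i,4]);print(st[i],ce[i]);return st[i,:2]+(st[i,2:4]-1)/2, (l==i).astype(np.uint8)
def tri(a,b):
    (o1,d1),(o2,d2)=ray(*a),ray(*b);A=np.c_[d1[0],-d2[0]];t=np.linalg.lstsq(A,o2-o1,rcond=None)[0]
    p,q=o1+t[0]*d1[0],o2+t[1]*d2[0];return (p+q)/2,np.linalg.norm(p-q)
red=lambda h,i:((h[...,0]<8)|(h[...,0]>170))&(h[...,1]>150)&(h[...,2]<150)&(i[...,0]>2.6*i[...,1])
knob=lambda h,i:(h[...,0]<12)&(h[...,1]>170)&(h[...,2]>150)
for nm,f,us,ut in (('inc',red,(201,262),(433,279)),('knob',knob,(322,256),(322,211)),('caddy',red,(399,221),(211,250))):
    s,_=blob(C['s'],us,f);t,_=blob(C['t'],ut,f)
    print(nm,tri((C['s'],s),(C['t'],t)),depth(C['t'],t),depth(C['s'],s))
print('knob@78',plane(C['t'],(322,211),.078))
wood=lambda h,i:(h[...,0]>14)&(h[...,0]<32)&(h[...,2]>215)&(h[...,1]<140)
_,m=blob(C['t'],(308,190),wood,30)
# top face by depth
v,u=np.nonzero(m);P=depth(C['t'],np.c_[u,v]);k=abs(P[:,2]-np.median(P[:,2]))<.006
print('ztop',np.median(P[:,2]),k.sum());r=cv2.minAreaRect((P[k,:2]*1000).astype(np.float32));print(r,cv2.boxPoints(r))
for n,uv in (('lid',(444,216)),('bowl',(188,175)),('orange',(389,277)),('green',(451,325))):print(n,plane(C['t'],uv,.03))
```

```text
Traceback (most recent call last):
ValueError: max() iterable argument is empty
```

Run:
```python
from h import *
C={k:dict(np.load(f'/tmp/{k}1.png.npz')) for k in 'st'}
for k,uv in (('s',(201,262)),('s',(322,256)),('s',(399,221)),('t',(433,279)),('t',(322,211)),('t',(211,250)),('s',(215,275)),('t',(415,279)),('t',(300,180)),('t',(305,229))):
    im=C[k]['image'];u,v=uv;print(k,uv,im[v,u],im[v-4,u],im[v+4,u],cv2.cvtColor(im,cv2.COLOR_RGB2HSV)[v,u])
```

```text
s (201, 262) [161  66  52] [155  62  49] [146  61  50] [  4 173 161]
s (322, 256) [239 143  99] [241 151 106] [236 178 105] [  9 149 239]
s (399, 221) [121  53  43] [159  66  52] [106  47  38] [  4 164 121]
t (433, 279) [165  62  46] [155  54  42] [172  69  53] [  4 184 165]
t (322, 211) [249 152 102] [246 146  94] [218 118  77] [ 10 151 249]
t (211, 250) [171  67  52] [159  56  43] [165  66  49] [  4 177 171]
s (215, 275) [171 115  82] [172 115  82] [173 115  83] [ 11 133 171]
t (415, 279) [176 109  72] [173 108  70] [160  98  63] [ 11 151 176]
t (300, 180) [255 253 218] [255 251 208] [255 253 220] [ 28  37 255]
t (305, 229) [255 252 217] [252 234 172] [136  91  62] [ 28  38 255]
```

```bash
cat >> h.py <<'E'
def blob(c,uv,f,r=18):
    im=c['image'];hsv=cv2.cvtColor(im,cv2.COLOR_RGB2HSV).astype(int)
    m=f(hsv,im.astype(int)).astype(np.uint8)
    n,l,st,ce=cv2.connectedComponentsWithStats(m)
    ok=[i for i in range(1,n) if np.hypot(*(ce[i]-uv))<r and st[i,4]>15]
    i=max(ok,key=lambda i:st[i,4]);print(st[i],ce[i]);return st[i,:2]+(st[i,2:4]-1)/2, (l==i).astype(np.uint8)
def tri(a,b):
    (o1,d1),(o2,d2)=ray(*a),ray(*b);A=np.c_[d1[0],-d2[0]];t=np.linalg.lstsq(A,o2-o1,rcond=None)[0]
    p,q=o1+t[0]*d1[0],o2+t[1]*d2[0];return (p+q)/2,np.linalg.norm(p-q)
red=lambda h,i:((h[...,0]<=7)|(h[...,0]>170))&(h[...,1]>145)&(i[...,0]>1.9*i[...,1])&(h[...,2]<190)
knob=lambda h,i:(h[...,0]<14)&(h[...,1]>110)&(h[...,2]>190)
wood=lambda h,i:(h[...,0]>18)&(h[...,0]<36)&(h[...,2]>235)&(h[...,1]<110)
E
cat > m.py <<'E'
from h import *
C={k:dict(np.load(f'/tmp/{k}1.png.npz')) for k in 'st'}
for nm,f,us,ut in (('inc',red,(201,262),(433,279)),('knob',knob,(322,256),(322,211)),('caddy',red,(399,221),(211,250))):
    s,_=blob(C['s'],us,f);t,_=blob(C['t'],ut,f)
    print(nm,tri((C['s'],s),(C['t'],t)),depth(C['t'],t),depth(C['s'],s))
_,m=blob(C['t'],(308,190),wood,30)
v,u=np.nonzero(m);P=depth(C['t'],np.c_[u,v]);k=abs(P[:,2]-np.median(P[:,2]))<.006
print('ztop',np.median(P[:,2]),k.sum());r=cv2.minAreaRect((P[k,:2]*1000).astype(np.float32));print(r,cv2.boxPoints(r))
for n,uv in (('lid',(444,216)),('bowl',(188,175)),('orange',(389,277)),('green',(451,325))):print(n,plane(C['t'],uv,.03))
E
python3 m.py
```

```text
[190 254  21  19 318] [200.56603774 262.62578616]
[422 268  24  23 435] [433.63908046 278.86896552]
inc (array([ 0.4601769 , -0.26236525,  0.01811422]), np.float64(0.0012049309575627553)) [[ 0.45956452 -0.25785672  0.03442347]] [[ 0.47380659 -0.26412643  0.03030361]]
[317 252   9   8  63] [321.12698413 255.25396825]
[317 206  10  10  84] [321.5 210.5]
knob (array([0.60910777, 0.00428761, 0.07506385]), np.float64(0.00034963998421898084)) [[0.60817174 0.00438356 0.08003914]] [[ 0.62113892 -0.00067665  0.08660506]]
[387 207  24  29 567] [398.36155203 220.48324515]
[196 236  30  28 614] [211.34527687 250.09283388]
caddy (array([0.51858784, 0.26499853, 0.03575618]), np.float64(0.002177339360717162)) [[0.5160997  0.2587683  0.06313249]] [[0.53958618 0.25072399 0.05484637]]
[ 257  149   97   86 6263] [305.30815903 190.80744052]
ztop 0.06632133879452606 5903
((661.9965209960938, 41.61736297607422), (199.207275390625, 171.00030517578125), 81.5496597290039) [[562.7876   -44.340508]
 [731.9315   -69.46937 ]
 [761.20544  127.57523 ]
 [592.0615   152.7041  ]]
lid [[ 0.60941288 -0.2860122   0.03      ]]
bowl [[0.701327   0.33257701 0.03      ]]
orange [[ 0.46245033 -0.15557881  0.03      ]]
green [[ 0.35515812 -0.29732086  0.03      ]]
```

Emit:
step_arm(
  delta_pos=[
    [0.687,0.995,0],
    [0.687,0.995,0],
    [0.687,0.995,0],
    [0.687,0.995,0],
    [0.687,0.995,0],
    [0.687,0.995,0],
    [0.687,0.995,0],
    [0.687,0.995,0],
    [0.687,0.995,0],
    [0.687,0.995,0],
    [0.687,0.995,0],
    [0.687,0.995,0],
  ],
  turn=[-0.163,-0.163,-0.163,-0.163,-0.163,-0.163,-0.163,-0.163,-0.163,-0.163,-0.163,-0.163],
  grip=1,
)

```text
time: 1.3
ee_pos: [0.4036, -0.2934, 0.1943]
eef_rot: [0.999, 0.043, -0.0, -0.0]
ft_force: [0.0, -0.7, 1.2]
width: 0.0022
grip_force: 0.0
```

Emit:
step_arm(
  delta_pos=[
    [0.687,0.995,0],
    [0.687,0.995,0],
    [0.687,0.995,0],
    [0.687,0.995,0],
    [0.687,0.995,0],
    [0.687,0.995,0],
    [0.687,0.995,0],
    [0.687,0.995,0],
    [0.687,0.995,0],
    [0.687,0.995,0],
    [0.687,0.995,0],
    [0.687,0.995,0],
  ],
  turn=[-0.163,-0.163,-0.163,-0.163,-0.163,-0.163,-0.163,-0.163,-0.163,-0.163,-0.163,-0.163],
)

```text
time: 2.5
ee_pos: [0.6097, 0.0048, 0.1941]
eef_rot: [0.997, -0.075, -0.0, 0.0]
ft_force: [0.3, -0.1, 0.3]
width: 0.0003
grip_force: 0.0
```

Emit:
step_arm(
  delta_pos=[
    [0,0,-1],
    [0,0,-1],
    [0,0,-1],
    [0,0,-0.5],
    [0,0,0],
    [0,0,0],
  ],
  turn=[0,0,0,0,0,0],
)

```text
time: 3.1
ee_pos: [0.6097, 0.0039, 0.1079]
eef_rot: [0.997, -0.074, 0.0, -0.0]
ft_force: [0.2, -0.3, 0.3]
width: 0.0006
grip_force: 0.0
```

Emit:
step_arm(
  delta_pos=[
    [0,0,-0.6],
    [0,0,-0.5],
    [0,0,-0.2],
    [0,0,-0.2],
    [0,0,-0.05],
    [0,0,0.5],
    [0,0,1],
    [0,0,1],
    [0,0,0],
    [0,0,0],
  ],
  turn=[0,0,0,0,0,0,0,0,0,0],
)

```text
time: 4.1
ee_pos: [0.61, 0.0039, 0.1324]
eef_rot: [0.997, -0.074, 0.001, 0.0]
ft_force: [-0.4, -0.1, -1.2]
width: 0.0005
grip_force: 0.0
```

Run:
```python
from h import *
snap('top','t2.png');print(read_state()['ee_pos'])
```

```text
[0.60933709 0.00380692 0.13123629]
```

View pics/t2.png

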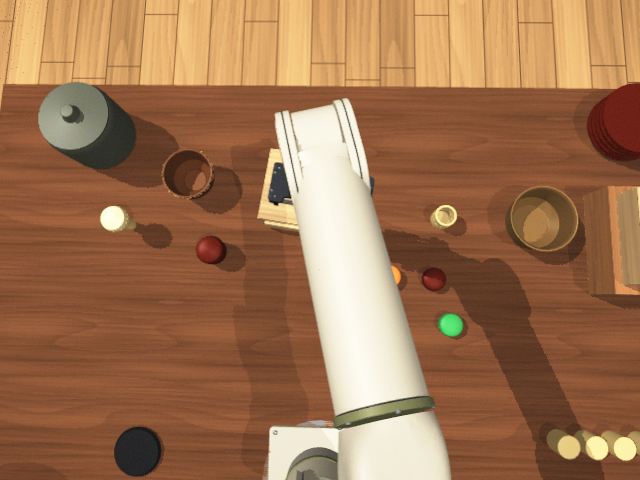

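The arm hides the knob, but the tray's left front edge (265,225) has not moved: not released. Press again, slower and to the bottom.

Emit:
step_arm(
  delta_pos=[
    [0,0,-1],
    [0,0,-1],
    [0,0,-0.4],
    [0,0,-0.2],
    [0,0,0],
    [0,0,0],
    [0,0,0],
  ],
  turn=[0,0,0,0,0,0,0],
)

```text
time: 4.85
ee_pos: [0.61, 0.0039, 0.0669]
eef_rot: [0.997, -0.074, 0.001, -0.0]
ft_force: [-0.1, 0.3, -1.4]
width: 0.0008
grip_force: 0.0
```

Run:
```python
from h import *
s=snap('scene','s2.png')['image'][180:360,230:470];w=snap('wrist','w2.png')['image']
cv2.imwrite('pics/c2.png',np.hstack([cv2.resize(s,(400,300)),cv2.resize(w,(400,300))])[:,:,::-1])
```

```text
(no output)
```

View pics/c2.png

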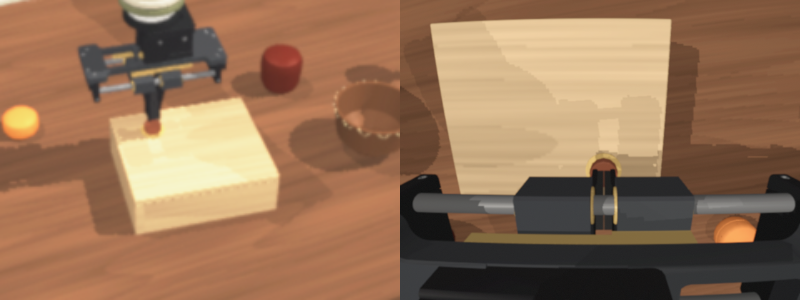

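The scene crop shows the fingers at the robot-side edge of the knob, and the wrist view shows the knob (603,165 in crop) beyond the fingertips. The knob may have been missed, so I'll raise and measure it from close by.

Emit:
step_arm(
  delta_pos=[
    [0,0,1],
    [0,0,1],
    [-0.5,0,0.5],
    [-0.5,0,0],
    [0,0,0],
  ],
  turn=[0,0,0,0,0],
)

```text
time: 5.45
ee_pos: [0.5838, 0.0038, 0.1293]
eef_rot: [0.997, -0.074, 0.001, 0.0]
ft_force: [-0.8, -0.4, -0.1]
width: 0.0004
grip_force: 0.0
```

Run:
```python
from h import *
print(read_state()['ee_pos'])
s=snap('scene','s3.png');w=snap('wrist','w3.png')
V=w['view'];print(-V[:3,:3].T@V[:3,3])
a=s['image'][180:360,230:470];cv2.imwrite('pics/c3.png',np.hstack([cv2.resize(a,(400,300)),cv2.resize(w['image'],(400,300))])[:,:,::-1])
```

```text
[0.58382081 0.00384819 0.12927789]
[ 0.65954398 -0.0084506   0.31902692]
```

View pics/c3.png

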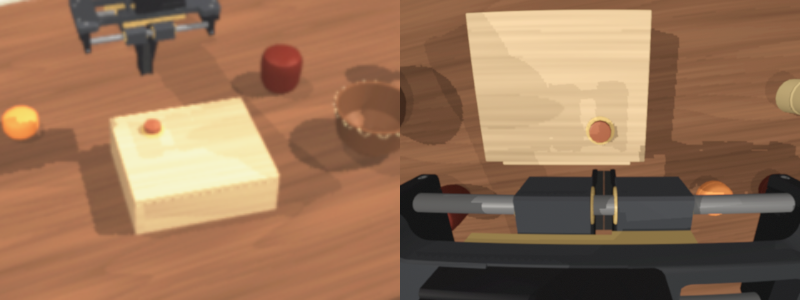

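Knob is at about (320,210) in the full wrist image, tray still shut.

Run:
```python
from h import *
w=dict(np.load('/tmp/w3.png.npz'));s=dict(np.load('/tmp/s3.png.npz'))
print(w['image'][210,320],w['image'][170,320])
k2=lambda h,i:(h[...,0]<14)&(h[...,1]>95)
a,_=blob(w,(320,210),k2,20);b,_=blob(s,(322,256),knob,12)
print(a,b,tri((s,b),(w,a)),plane(w,a,.078),plane(s,b,.075),depth(w,a))
v,u=np.mgrid[int(a[1])-22:int(a[1])+23,int(a[0])-22:int(a[0])+23]
P=depth(w,np.c_[u.ravel(),v.ravel()]);k=P[:,2]>.0725;print(k.sum(),P[k].mean(0),P[k].min(0),P[k].max(0))
P=depth(w,np.c_[[320,320],[170,100]]);print(P)
```

```text
[186 112  81] [224 193 149]
[303 193  35  35 929] [319.90742734 210.36598493]
[316 251  10   9  64] [321.0625   255.046875]
[320. 210.] [320.5 255. ] (array([0.60873182, 0.00308588, 0.07671867]), np.float64(0.00018649501550518826)) [[0.60903843 0.00310961 0.078     ]] [[0.60688881 0.00371495 0.075     ]] [[0.60901805 0.00311427 0.07790276]]
969 [0.60897228 0.00351164 0.07941919] [ 0.59597206 -0.0090282   0.07251656] [0.65954398 0.01637588 0.31902692]
[[ 0.63564418 -0.00077986  0.06543328]
 [ 0.68306382 -0.00805429  0.06569107]]
```

Run:
```python
from h import *
def proj(c,X):
    p=np.c_[X,np.ones(len(X))]@c['view'].T[:,:3];p=p*[1,-1,-1]
    return cv2.projectPoints(p,np.zeros(3),np.zeros(3),c['mtx'],c['dist'])[0].reshape(-1,2)
w=dict(np.load('/tmp/w2.png.npz'));s=dict(np.load('/tmp/s2.png.npz'))
print(proj(w,[[.61,.0039,.0669],[.609,.0033,.078],[.609,.0033,.069],[.622,.0033,.069],[.622,.0033,.078]]),proj(s,[[.61,.0039,.0669]]))
for c,(u,v) in((w,(324,262)),):
    for vv in range(236,296,4): print(vv,c['image'][vv,u],depth(c,[(u,vv)])[0].round(4))
w=dict(np.load('/tmp/w3.png.npz'));print('w3',proj(w,[[.5838,.0038,.1293]]))
for vv in range(264,300,4): print(vv,depth(w,[(322,vv)])[0].round(4),depth(w,[(333,vv)])[0].round(4))
cv2.imwrite('pics/c4.png',np.hstack([cv2.resize(dict(np.load('/tmp/w2.png.npz'))['image'][210:310,260:390],(400,300)),cv2.resize(s['image'][215:275,285:365],(400,300),interpolation=cv2.INTER_CUBIC)])[:,:,::-1])
```

```text
[[324.06370804 268.9490142 ]
 [325.29624147 277.85986531]
 [325.31875992 271.73010764]
 [321.96247756 250.84792817]
 [321.78687627 256.1525544 ]] [[321.08800175 258.32572909]]
236 [235 203 159] [0.6295 0.001  0.0653]
240 [215 184 140] [0.6269 0.0014 0.0645]
244 [168 139  97] [0.6251 0.0017 0.0664]
248 [187 155  93] [0.623  0.002  0.0675]
252 [160 126  74] [0.6206 0.0023 0.0676]
256 [105  58  41] [0.6211 0.0022 0.0757]
260 [137  81  58] [0.6198 0.0024 0.0785]
264 [134  77  54] [0.6172 0.0028 0.0778]
268 [134  76  54] [0.6151 0.0031 0.0784]
272 [113  64  47] [0.613  0.0034 0.0791]
276 [49 37 34] [0.619  0.0024 0.0991]
280 [50 39 34] [0.619  0.0024 0.104 ]
284 [48 37 33] [0.6191 0.0024 0.1087]
288 [49 38 34] [0.6192 0.0023 0.1134]
292 [49 38 33] [0.6192 0.0023 0.1174]
w3 [[324.01387472 270.12293225]]
264 [5.39e-01 1.31e-02 4.00e-04] [5.374e-01 2.400e-03 2.000e-04]
268 [0.5356 0.0136 0.0022] [ 5.33e-01  3.10e-03 -3.00e-04]
272 [ 0.5302  0.0145 -0.0007] [0.5289 0.0036 0.    ]
276 [0.5936 0.0032 0.1612] [ 0.5933 -0.0022  0.1623]
280 [0.5935 0.0032 0.1658] [ 0.5929 -0.0021  0.1663]
284 [0.5936 0.0031 0.1707] [ 0.593  -0.002   0.1711]
288 [0.5937 0.003  0.1753] [ 0.593  -0.0019  0.1755]
292 [0.5936 0.003  0.1792] [ 0.5929 -0.0018  0.1794]
296 [0.5935 0.003  0.183 ] [ 0.5929 -0.0017  0.1832]
```

View pics/c4.png

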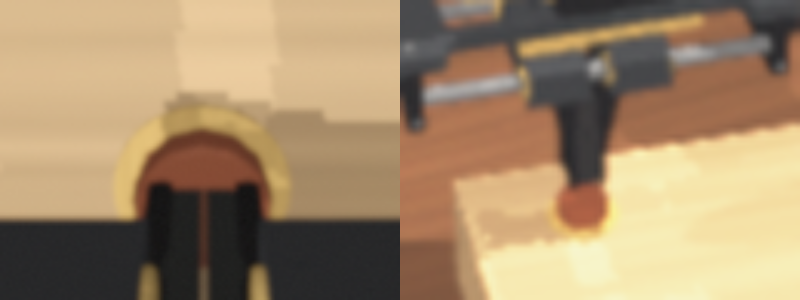

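At z 0.067 the visible fingertips end about 25–30 mm above the reported TCP, so the shut fingers never touched the knob. I'll go lower under force feedback.

Emit:
step_arm(
  delta_pos=[
    [1,0,0],
    [0,0,-1],
    [0,0,-1],
    [0,0,-0.6],
    [0,0,-0.2],
    [0,0,0],
    [0,0,0],
  ],
  turn=[0,0,0,0,0,0,0],
)

```text
time: 6.25
ee_pos: [0.6101, 0.004, 0.0594]
eef_rot: [0.997, -0.074, 0.001, -0.0]
ft_force: [0.3, 0.3, 0.3]
width: 0.0003
grip_force: 0.0
```

Emit:
step_arm(
  delta_pos=[
    [0,0,-0.2],
    [0,0,-0.2],
    [0,0,0],
    [0,0,0],
  ],
  turn=[0,0,0,0],
)

```text
time: 6.65
ee_pos: [0.6093, 0.0039, 0.0484]
eef_rot: [0.997, -0.074, -0.0, 0.0]
ft_force: [-0.2, 0.2, 0.5]
width: 0.0001
grip_force: 0.0
```

Emit:
step_arm(
  delta_pos=[
    [0,0,-0.16],
    [0,0,0],
    [0,0,0],
  ],
  turn=[0,0,0],
)

```text
time: 6.95
ee_pos: [0.6094, 0.0038, 0.0444]
eef_rot: [0.997, -0.074, 0.0, 0.0]
ft_force: [0.4, -0.1, 2.0]
width: 0.0007
grip_force: 1.2
```

Emit:
step_arm(
  delta_pos=[
    [0,0,-0.16],
    [0,0,0],
    [0,0,0],
  ],
  turn=[0,0,0],
)

```text
time: 7.25
ee_pos: [0.6096, 0.0037, 0.0412]
eef_rot: [0.997, -0.074, 0.0, 0.0]
ft_force: [-3.7, -0.8, 11.2]
width: 0.0003
grip_force: 5.8
```

Contact now (11 N, bottomed). Tip offset is about 28 mm. Raise and look.

Emit:
step_arm(
  delta_pos=[
    [0,0,0.5],
    [0,0,1],
    [0,0,1],
    [-1,0,0.5],
    [-1,0,0],
    [0,0,0],
    [0,0,0],
  ],
  turn=[0,0,0,0,0,0,0],
  grip=0,
)

```text
time: 7.95
ee_pos: [0.5593, 0.0036, 0.1157]
eef_rot: [0.997, -0.074, 0.0, 0.0]
ft_force: [0.2, 0.3, -0.1]
width: 0.0485
grip_force: 0.0
```

Run:
```python
from h import *
print(read_state()['ee_pos'],read_state()['width'])
s=snap('scene','s5.png');w=snap('wrist','w5.png')
a=s['image'][180:360,230:470];cv2.imwrite('pics/c5.png',np.hstack([cv2.resize(a,(320,240)),cv2.resize(w['image'],(480,360))[60:300]])[:,:,::-1])
```

```text
[0.55931202 0.00361528 0.11572225] 0.04853384519713384
```

View pics/c5.png

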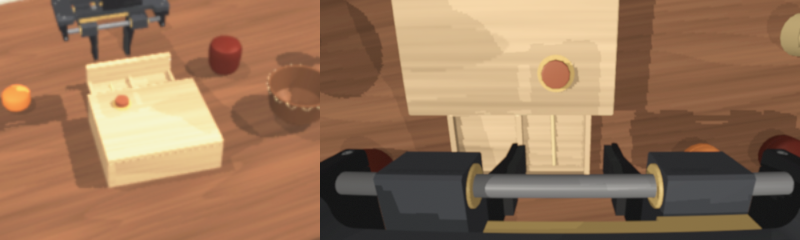

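Tray is out; divider and the side walls are visible in the wrist view, with the +y well on the left. Now towards the incense box, stopping about 40 mm short of it for a close look.

Emit:
step_arm(
  delta_pos=[
    [-0.5,-0.97,0.1],
    [-0.5,-0.97,0.1],
    [-0.5,-0.97,0.1],
    [-0.5,-0.97,0.1],
    [-0.5,-0.97,0.1],
    [-0.5,-0.97,0.1],
    [-0.5,-0.97,0],
    [-0.5,-0.97,0],
    [-0.5,-0.97,0],
    [-0.5,-0.97,0],
    [-0.5,-0.97,0],
    [0,0,0],
  ],
  turn=[0,0,0,0,0,0,0,0,0,0,0,0],
)

```text
time: 9.25
ee_pos: [0.4202, -0.2666, 0.13]
eef_rot: [0.997, -0.077, -0.001, 0.0]
ft_force: [-0.3, 0.6, 1.4]
width: 0.0868
grip_force: 0.0
```

Run:
```python
from h import *
e=read_state();print(e['ee_pos'],e['width'])
s=snap('scene','s6.png');t=snap('top','t6.png');w=snap('wrist','w6.png')
c,_=blob(t,(433,279),red,8)if 0 else (None,None)
h=w['image']
red2=lambda h,i:((h[...,0]<=7)|(h[...,0]>170))&(h[...,1]>140)&(i[...,0]>1.9*i[...,1])
V=w['view'];q=V@[.46,-.262,.016,1];pc=cv2.projectPoints(np.array([[q[0],-q[1],-q[2]]]),np.zeros(3),np.zeros(3),w['mtx'],w['dist'])[0].ravel();print('exp',pc)
a,m=blob(w,pc,red2,60)
v,u=np.nonzero(m);P=depth(w,np.c_[u,v]);k=P[:,2]>.029;print('top patch',P[k].mean(0),P[k].min(0),P[k].max(0),k.sum(),P[:,2].max())
for k_,f in (('s',s),):
    b,_=blob(f,(201,262),red,15);print(tri((f,b),(w,a)))
# finger cloud
H,W=w['z_map'].shape;v,u=np.mgrid[0:H,0:W];Z=w['z_map'];k=(Z>0.02)&(Z<.3);P=depth(w,np.c_[u[k],v[k]])
d=P-e['ee_pos'];g=(abs(d[:,0])<.02)&(abs(d[:,1])<.06)&(d[:,2]>-.02)&(d[:,2]<.1)
print('finger zmin rel TCP',np.percentile(d[g,2],[0,1,5]),d[g][d[g,2].argsort()[:5]].round(3))
cv2.imwrite('pics/w6.png',w['image'][:,:,::-1])
```

```text
[ 0.42016317 -0.26660429  0.12996965] 0.08683783296177514
exp [316.99378923 180.42549106]
[ 287  152   62   62 2853] [318.1661409  182.64493516]
top patch [ 0.45895911 -0.26288864  0.03257936] [ 0.43541248 -0.28546707  0.02900569] [ 0.49749956 -0.23840727  0.32015554] 2196 0.32015553542077324
[190 254  22  19 316] [200.61708861 262.74367089]
(array([ 0.45818295, -0.2618666 ,  0.01622192]), np.float64(0.000601562978902579))
finger zmin rel TCP [0.0271589  0.02908794 0.03282909] [[ 0.003 -0.042  0.027]
 [ 0.003  0.046  0.027]
 [-0.01  -0.04   0.028]
 [ 0.009  0.045  0.028]
 [ 0.014  0.045  0.028]]
```

View pics/w6.png

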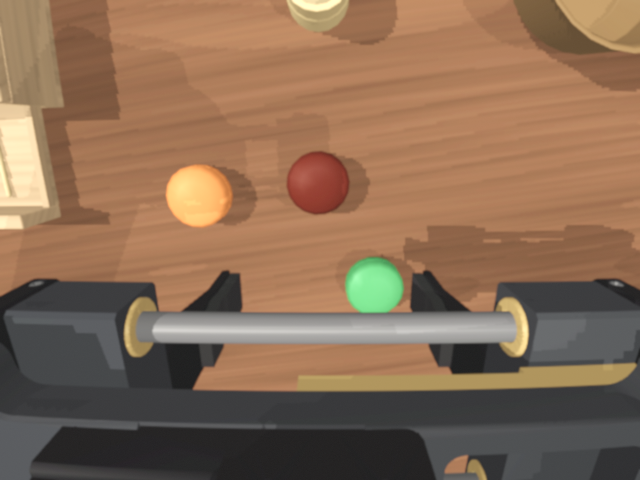

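Wrist view: red box at (318,183), orange (199,195), green (374,286). The box centre is (0.4585,-0.262,0.016), matching its given height. Depth confirms the tips sit about 27.5 mm above the reported TCP, so I grasp at reported z ≈ -0.015.

Emit:
step_arm(
  delta_pos=[
    [0.74,0.1,0],
    [0.74,0,-0.3],
    [0,0,-1],
    [0,0,-1],
    [0,0,-1],
    [0,0,-1],
    [0,0,-0.6],
    [0,0,-0.5],
    [0,0,-0.4],
    [0,0,0],
    [0,0,0],
  ],
  turn=[0,0,0,0,0,0,0,0,0,0,0],
)

```text
time: 10.5
ee_pos: [0.4593, -0.2605, -0.0141]
eef_rot: [0.997, -0.074, 0.0, 0.0]
ft_force: [0.1, -0.1, 0.3]
width: 0.087
grip_force: 0.0
```

Emit:
step_arm(
  delta_pos=[
    [0,0,0],
    [0,0,0],
    [0,0,0],
    [0,0,0],
    [0,0,0],
    [0,0,0],
    [0,0,0],
    [0,0,0],
  ],
  turn=[0,0,0,0,0,0,0,0],
  grip=1,
  newtons=10,
)

```text
time: 11.3
ee_pos: [0.4588, -0.2605, -0.0146]
eef_rot: [0.997, -0.074, 0.0, 0.0]
ft_force: [-1.5, -0.4, 1.9]
width: 0.0535
grip_force: 10.0
```

Emit:
step_arm(
  delta_pos=[
    [0,0,0.5],
    [0,0,1],
    [0,0,1],
    [0,0,1],
    [0,0,0.7],
    [0,0,0],
  ],
  turn=[0,0,0,0,0,0],
)

```text
time: 11.9
ee_pos: [0.4604, -0.2611, 0.0935]
eef_rot: [0.997, -0.074, 0.002, 0.001]
ft_force: [0.5, -0.2, -1.3]
width: 0.0534
grip_force: 10.0
```

Run:
```python
from h import *
e=read_state();print(e['ee_pos'],e['width'],e['grip_force'])
def an(w,ee=None):
    Z=w['z_map'];v,u=np.mgrid[0:480,0:640];k=Z>.02;P=depth(w,np.c_[u[k],v[k]])
    th=-.148;R=np.array([[np.cos(th),-np.sin(th)],[np.sin(th),np.cos(th)]])
    L=np.c_[(P[:,:2]-[.662,.0416])@R,P[:,2]]*1000
    # chest top extent
    T=L[(abs(L[:,2]-66)<3)&(abs(L[:,0])<120)&(abs(L[:,1])<130)];
    if len(T):print('top',np.percentile(T,[.5,99.5],axis=0).round(1).tolist())
    F=(L[:,0]<-88)&(L[:,0]>-200)&(abs(L[:,1])<95)
    for x0 in range(-180,-86,8):
        B=L[F&(L[:,0]>=x0)&(L[:,0]<x0+8)]
        o=[]
        for y0 in range(-96,97,6):
            b=B[(B[:,1]>=y0)&(B[:,1]<y0+6)];o.append('%3.0f'%np.median(b[:,2]) if len(b)>3 else '  .')
        print(x0,' '.join(o))
an(dict(np.load('/tmp/w5.png.npz')))
t=snap('top','t7.png');print();an(t)
```

```text
[ 0.46040788 -0.26107347  0.09346743] 0.05336151399483122 9.999931954953354
top [[-86.7, -99.4, 64.1], [62.7, 97.8, 67.9]]
-180   0   0  20  14  13  13  13  13  13  14  13  13  12  13  13  12   .   .   .   .   .   .  13  13  12   .   .   .   .   .   .   .   .
-172   0  -0  20  12  12  12  12  12  12  12  12  12  12  12  12   .   .   .   .   .  12  12  12  12  12   .   .   .   .   .   .   .   .
-164   0  -0  20  12  12  12  12  12  12  16  12  12  12  12  12   .   .   .   .  12  12  12  12  12  12   .   .   .   .   .   .   .   .
-156   0  -0  20  12  12  12  12  12  12  16  12  12  12  12  12  12   .   .  11  12  12  12  12  12  12  12  12  12  12   .   .   0   .
-148  -0   0  20  12  12  12  12  12  12  16  12  12  12  12  12  11   .   .  12  12  12  12  12  12  12  12  12  12  13  20   .   0   .
-140  -0  -0  20  12  12  12  12  12  12  16  12  12  12  12  12  14  19  12  12  12  12  12  12  12  12  12  12  12  13  20   .  -0   .
-132  -0  -0  20  12  12  12  12  12  12  16  12  12  12  12  12  18  19  12  12  12  12  12  12  12  12  12  12  12  14  20   .   0   .
-124  -0  -0  20  
[... 1656 characters left out ...]
  21   2   1   .
-124   1   0  18  11  13  11  13  14  12  17  12  10  13  12  12  19  18  12  12  12  12  13  12  11  12  11  12  12  15  20   0  -1   .
-116  -1  -1  20  12  13  14  14  12  13  16  13  13  11  11  12  19  15  12  12  13  12  12  14  12  12  11  12  14  14  19   2   0   .
-108   1   1  21  13  13  10  12  12  11  15  12  11  13  12  11  14  12  11  11  12  13  12  13  12  14  11  13  13  14  19   2   2   .
-100  -1   1  20  12  11  12  13  12  12  17  12  13  13  13  15  16  19  19  21  20  18  19  20  20  21  20  21  20  21  21   0  -1   .
-92   .   1   .   .  13  12  12  11   .  15  13  12   .  13  13  20  18  12   .  13   .  11  11   .  12  14  12  13  18   .   .   1   .
```

Well measured in the chest frame: floor z 12, walls z 20, centre (-136, 40) mm, which is world (0.533, 0.101) and agrees with the text. Carry the box there.

Emit:
step_arm(
  delta_pos=[
    [0.194,0.966,0],
    [0.194,0.966,0],
    [0.194,0.966,0],
    [0.194,0.966,0],
    [0.194,0.966,0],
    [0.194,0.966,0],
    [0.194,0.966,0],
    [0.194,0.966,0],
    [0.194,0.966,0],
    [0.194,0.966,0],
    [0.194,0.966,0],
    [0.194,0.966,0],
  ],
  turn=[0,0,0,0,0,0,0,0,0,0,0,0],
)

```text
time: 13.15
ee_pos: [0.5162, 0.0304, 0.0892]
eef_rot: [0.997, -0.074, -0.001, 0.0]
ft_force: [0.3, -0.8, -0.6]
width: 0.0533
grip_force: 10.0
```

Emit:
step_arm(
  delta_pos=[
    [0.194,0.966,0],
    [0.194,0.966,0],
    [0.194,0.966,-0.2],
    [0,0,-0.5],
    [0,0,-0.5],
    [0,0,0],
    [0,0,0],
  ],
  turn=[0,0,0,0,0,0,0],
)

```text
time: 13.85
ee_pos: [0.5311, 0.1006, 0.0597]
eef_rot: [0.997, -0.075, -0.001, 0.0]
ft_force: [0.0, -0.1, 0.7]
width: 0.0535
grip_force: 10.0
```

Run:
```python
from h import *
e=read_state();print(e['ee_pos'],e['width'],e['grip_force'])
w=snap('wrist','w8.png');s=snap('scene','s8.png')
Z=w['z_map'];v,u=np.mgrid[0:480,0:640];k=Z>.02;P=depth(w,np.c_[u[k],v[k]]);d=P-e['ee_pos']
th=-.148;R=np.array([[np.cos(th),-np.sin(th)],[np.sin(th),np.cos(th)]]);d[:,:2]=d[:,:2]@R
g=(abs(d[:,0])<.06)&(abs(d[:,2]-.095)<.075)
for y0 in np.arange(-.11,.11,.02):
    b=d[g&(d[:,1]>=y0)&(d[:,1]<y0+.02)]
    if len(b):print(round(y0,3),b[:,2].min().round(3),'xmin/max',b[:,0].min().round(3),b[:,0].max().round(3))
red2=lambda h,i:((h[...,0]<=7)|(h[...,0]>170))&(h[...,1]>140)&(i[...,0]>1.9*i[...,1])
im=np.hstack([cv2.resize(s['image'][180:360,230:470],(400,300)),cv2.resize(w['image'],(400,300))])
cv2.imwrite('pics/c8.png',im[:,:,::-1])
```

```text
[0.5310614  0.10064634 0.05966083] 0.053489173128362315 9.999936485546641
-0.09 0.097 xmin/max -0.037 0.038
-0.07 0.101 xmin/max -0.027 0.038
-0.05 0.028 xmin/max -0.014 0.039
-0.03 0.023 xmin/max -0.024 0.034
-0.01 0.023 xmin/max -0.027 0.034
0.01 0.023 xmin/max -0.024 0.037
0.03 0.028 xmin/max -0.012 0.039
0.05 0.102 xmin/max 0.008 0.039
0.07 0.097 xmin/max -0.001 0.038
```

View pics/c8.png

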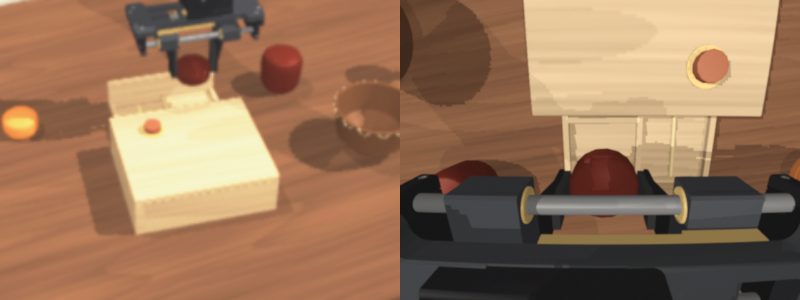

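Run:
```python
from h import *
w=dict(np.load('/tmp/w8.png.npz'))
red2=lambda h,i:((h[...,0]<=7)|(h[...,0]>170))&(h[...,1]>140)&(i[...,0]>1.9*i[...,1])
a,m=blob(w,(326,300),red2,40);v,u=np.nonzero(m);P=depth(w,np.c_[u,v]);P=P[P[:,2]<.14]
print(P[:,2].max())
zt=np.percentile(P[:,2],95);K=P[P[:,2]>zt-.012]
(c,r)=cv2.minEnclosingCircle((K[:,:2]*1000).astype(np.float32));print(zt,c,r,K.min(0),K.max(0))
# fit a circle through the side/edge: widest band
b=P[(P[:,2]<zt-.007)];print(b.min(0),b.max(0))
print(read_state()['ee_pos'])
```

```text
[ 271  239  111   72 6449] [325.86509536 279.56799504]
0.10847492047952353
0.10664678628541913 (532.1525268554688, 99.42627716064453) 26.609424591064453 [0.52215838 0.07306338 0.09465546] [0.55852973 0.12600051 0.10847492]
[0.52294044 0.07306338 0.08650042] [0.55853796 0.12599669 0.09964283]
[0.53182845 0.10112347 0.06064758]
```

Emit:
step_arm(
  delta_pos=[
    [0.05,0.07,-0.6],
    [0,0,-0.6],
    [0,0,-0.5],
    [0,0,-0.4],
    [0,0,-0.2],
    [0,0,-0.1],
    [0,0,-0.08],
    [0,0,0],
    [0,0,0],
  ],
  turn=[0,0,0,0,0,0,0,0,0],
)

```text
time: 14.85
ee_pos: [0.5331, 0.1037, -0.0013]
eef_rot: [0.997, -0.074, 0.0, -0.0]
ft_force: [0.9, 0.9, -1.2]
width: 0.0537
grip_force: 10.0
```

Emit:
step_arm(
  delta_pos=[
    [0,0,-0.05],
    [0,0,0],
    [0,0,0],
  ],
  turn=[0,0,0],
)

```text
time: 15.15
ee_pos: [0.5332, 0.1037, -0.0026]
eef_rot: [0.997, -0.074, 0.0, -0.0]
ft_force: [-0.2, 0.1, 2.4]
width: 0.0535
grip_force: 10.0
```

Emit:
step_arm(
  delta_pos=[
    [0,0,0],
    [0,0,0],
    [0,0,0],
    [0,0,0],
    [0,0,0],
    [0,0,0],
    [0,0,0.3],
    [0,0,0.7],
    [0,0,1],
    [0,0,1],
    [0,0,1],
    [0,0,0],
  ],
  turn=[0,0,0,0,0,0,0,0,0,0,0,0],
  grip=0,
)

```text
time: 16.35
ee_pos: [0.535, 0.1043, 0.1011]
eef_rot: [0.997, -0.074, 0.003, -0.001]
ft_force: [0.1, 0.3, -0.6]
width: 0.0866
grip_force: 0.0
```

Emit:
step_arm(
  delta_pos=[
    [-1,0,0],
    [-1,0,0],
    [-1,0,0],
    [-1,0,0],
    [-0.4,0,0],
    [0,0,0],
  ],
  turn=[0,0,0,0,0,0],
  grip=1,
)

```text
time: 16.95
ee_pos: [0.4223, 0.1034, 0.0972]
eef_rot: [0.997, -0.074, 0.0, 0.001]
ft_force: [0.5, 1.1, 0.3]
width: 0.0471
grip_force: 0.0
```

Run:
```python
from h import *
e=read_state();print(e['ee_pos'],e['width'])
w=snap('wrist','w9.png')
red2=lambda h,i:((h[...,0]<=7)|(h[...,0]>170))&(h[...,1]>140)&(i[...,0]>1.9*i[...,1])
V=w['view'];q=V@[.533,.101,.03,1];pc=cv2.projectPoints(np.array([[q[0],-q[1],-q[2]]]),np.zeros(3),np.zeros(3),w['mtx'],w['dist'])[0].ravel()
a,m=blob(w,pc,red2,50);v,u=np.nonzero(m);P=depth(w,np.c_[u,v]);P=P[P[:,2]<.06];print('exp',pc,'top',np.percentile(P[:,2],95),cv2.minEnclosingCircle((P[P[:,2]>.02,:2]*1000).astype(np.float32)))
v,u=np.mgrid[0:480,0:640];k=w['z_map']>.02;P=depth(w,np.c_[u[k],v[k]])
th=-.148;R=np.array([[np.cos(th),-np.sin(th)],[np.sin(th),np.cos(th)]]);L=np.c_[(P[:,:2]-[.662,.0416])@R,P[:,2]]*1000
F=L[(abs(L[:,2]-54)<3)&(L[:,0]<-150)&(L[:,0]>-210)&(abs(L[:,1])<100)];print('panel top',np.percentile(F,[1,99],axis=0).round(1))
c=R@[-.185,0];print('face mid',[.662+c[0],.0416+c[1]])
cv2.imwrite('pics/w9.png',w['image'][:,:,::-1])
```

```text
[0.42228803 0.10337801 0.09722757] 0.047076183128650625
[ 263   43   77   81 4599] [302.08654055  83.18090889]
exp [304.15227755  84.79603171] top 0.04457484191845539 ((532.6047973632812, 102.57733154296875), 25.950206756591797)
panel top [[-187.5  -82.4   52.3]
 [-176.3   81.3   55.5]]
face mid [np.float64(0.47902242435485526), np.float64(0.06888015416058575)]
```

View pics/w9.png

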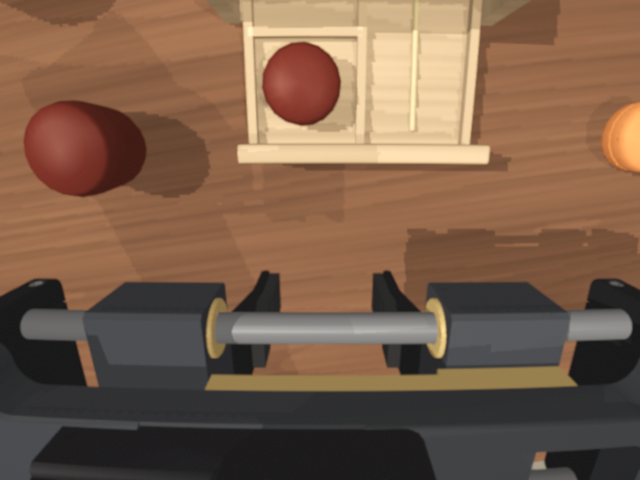

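Box sits in the well at (302,83), top at z 0.0446 (12+32 mm), within 2 mm of the well's centre. Now go in front of the tray face with shut fingers and push along (0.989,-0.148).

Emit:
step_arm(
  delta_pos=[
    [0,-0.6,0],
    [0,-0.6,-0.5],
    [0.2,0,-1],
    [0.3,0,-1],
    [0.55,0,-0.7],
    [0,0,-0.4],
    [0,0,0],
    [0,0,0],
  ],
  turn=[0,0,0,0,0,0,0,0],
)

```text
time: 17.8
ee_pos: [0.4488, 0.0736, 0.0071]
eef_rot: [0.997, -0.074, -0.0, -0.0]
ft_force: [-0.5, -0.5, 0.6]
width: 0.0007
grip_force: 0.0
```

Emit:
step_arm(
  delta_pos=[
    [0.3,-0.045,0],
    [0.3,-0.045,0],
    [0.3,-0.045,0],
    [0.3,-0.045,0],
    [0.3,-0.045,0],
    [0.3,-0.045,0],
    [0.3,-0.045,0],
    [0.3,-0.045,0],
    [0.3,-0.045,0],
    [0.3,-0.045,0],
    [0.3,-0.045,0],
    [0.3,-0.045,0],
  ],
  turn=[0,0,0,0,0,0,0,0,0,0,0,0],
)

```text
time: 19.0
ee_pos: [0.5392, 0.0601, 0.007]
eef_rot: [0.997, -0.074, -0.0, 0.0]
ft_force: [-9.1, 1.1, 5.8]
width: 0.0004
grip_force: 4.0
```

Emit:
step_arm(
  delta_pos=[
    [0.2,-0.03,0],
    [0.2,-0.03,0],
    [0.2,-0.03,0],
    [0,0,0],
    [0,0,0],
  ],
  turn=[0,0,0,0,0],
)

```text
time: 19.5
ee_pos: [0.5547, 0.0578, 0.0071]
eef_rot: [0.997, -0.074, 0.0, -0.0]
ft_force: [-0.3, -0.0, -0.0]
width: 0.0006
grip_force: 0.0
```

Emit:
step_arm(
  delta_pos=[
    [0.1,-0.015,0],
    [0.1,-0.015,0],
    [0,0,0],
  ],
  turn=[0,0,0],
)

```text
time: 19.8
ee_pos: [0.5592, 0.0571, 0.0071]
eef_rot: [0.997, -0.074, -0.0, 0.0]
ft_force: [-2.8, -0.6, 3.3]
width: 0.0007
grip_force: 1.6
```

Emit:
step_arm(
  delta_pos=[
    [0.06,-0.009,0],
    [0.06,-0.009,0],
    [0,0,0],
  ],
  turn=[0,0,0],
)

```text
time: 20.1
ee_pos: [0.5608, 0.0569, 0.007]
eef_rot: [0.997, -0.074, -0.001, 0.0]
ft_force: [-10.5, 0.3, 6.7]
width: 0.0003
grip_force: 4.7
```

Emit:
step_arm(
  delta_pos=[
    [-0.4,0.06,0],
    [-1,0.15,0],
    [-1,0.15,0],
    [-1,0.15,0.5],
    [-0.5,0,1],
    [0,0,1],
    [0,0,1],
    [0,0,0],
    [0,0,0],
  ],
  turn=[0,0,0,0,0,0,0,0,0],
)

```text
time: 21.0
ee_pos: [0.4651, 0.0692, 0.0949]
eef_rot: [0.997, -0.074, 0.001, 0.0]
ft_force: [-0.1, -0.1, 0.2]
width: 0.0004
grip_force: 0.0
```

Run:
```python
from h import *
w=snap('wrist','w10.png');e=read_state();print(e['ee_pos'],e['time'])
v,u=np.mgrid[0:480,0:640];k=w['z_map']>.02;P=depth(w,np.c_[u[k],v[k]])
th=-.148;R=np.array([[np.cos(th),-np.sin(th)],[np.sin(th),np.cos(th)]]);L=np.c_[(P[:,:2]-[.662,.0416])@R,P[:,2]]*1000
F=L[(abs(L[:,2]-54)<3)&(L[:,0]<-80)&(L[:,0]>-210)&(abs(L[:,1])<80)];print('panel top',np.percentile(F,[1,99],axis=0).round(1))
d=np.hypot(P[:,0]-.609,P[:,1]-.0033);print('knob z',np.median(P[(d<.007)&(P[:,2]<.1),2]),'chest top',np.median(P[(d<.03)&(d>.02)&(P[:,2]<.1),2]))
cv2.imwrite('pics/w10.png',w['image'][:,:,::-1])
```

```text
[0.46446688 0.06917886 0.09414884] 21.05
panel top [[-96.6 -78.3  51.9]
 [-87.2  78.2  55.5]]
knob z 0.07774756210614789 chest top 0.06580178480643376
```

View pics/w10.png

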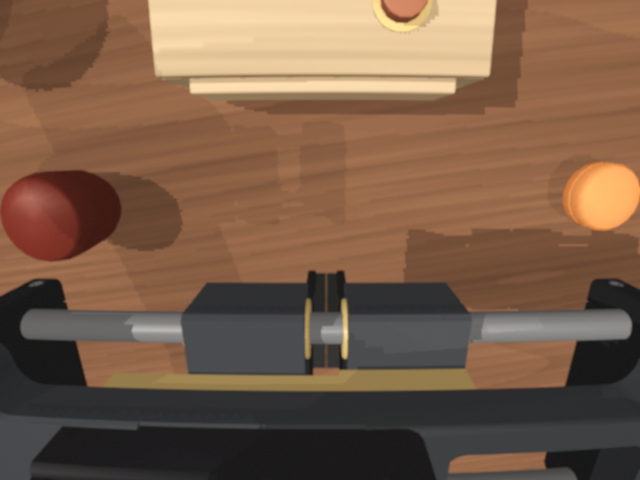

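The tray face is back flush, about 8 mm proud (bottom edge at row 93), and has stayed shut since I backed off. The knob is up at z 0.078. Handing in.

```bash
python3 -c "
from bench import *
print(close_job())"
```

```text
the job is handed in; nothing more can be done
None
```

The job is handed in after about 21 s of robot time: the tray popped out, the incense box went upright into the well within 2 mm of centre, and the tray was latched shut with the release up in the last check (no verdict was returned).

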